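Gauge a stepped spacer and dock the carriage

ROBOT

A 6-joint arm with a two-finger parallel gripper is mounted at the origin on the work surface. World frame = base frame: x ahead of the robot, y to its left, z up, the work surface at z = 0. Lengths are in m, angles in rad, forces in N, time in s.
With the tool pointing down it reaches from about 0.25 to 0.775 m from the base axis. Payload 4 kg.
Tool frame: the origin (TCP) lies at the very end of the fingers, on their centre line; the grasp point (between the pads) lies 19 mm behind it; z points along the fingers, y is the direction in which the jaws open and shut (so a half turn about z gives the same grasp; the last joint's range is limited). The gripper opens to 85 mm and grips with 20 to 120 N. Pads are 22 mm wide; open, the fingers measure 114 mm over their backs; the gripper's body (76 mm by 85 mm) begins 54 mm behind the grasp point. The pads swing forward as they close: fully open they stand 13 mm farther back than shut.
Start: joints at [1.127, 0.087, 1.371, -0, 1.684, -0.103], TCP at [0.184, 0.518, 0.231] pointing down, gripper open.
Joint ranges: [-3.1, 3.1], [-0.76, 2.03], [0.27, 2.55], [-1.08, 4.22], [0.17, 2.65], [-2.57, 2.57]. Speed limits (rad/s): [2.79, 2.79, 3.14, 3.14, 3.14, 3.14].

INTERFACE

Orientations are given as a unit quaternion [w, x, y, z].
In Python, from bench import observe, imaging, manip gives the robot as it stands.
- The arm moves only by the shell command python3 -m pendant 'ROWS' [OPENING] [FORCE]. ROWS is JSON, a list of rows, each a list of 2 entries, a list of its own where there are three numbers: the shift along the world's x, y, z in mm, then the turn, a rotation vector about the world's x, y, z in rad. A call has 1 to 5 rows; each row is the pose to reach, as a shift and turn from the pose commanded when the call began; what a row does not reach only later rows make up. A row lasts 1/12 s, in which the tool goes at most 41.7 mm and 7.16 degrees, less where a joint would pass 70% of its speed; a pose out of reach is approached as far as the arm can. A call with a gripper value outside its range is refused whole. OPENING is the finger opening in mm, from 0 to 85.4, set as the call begins (- or left out, the last holds). The fingers move at their own pace and stop on an object; FORCE is the grip in N (left out, the last holds). Time passes only in rows, so rows that repeat a pose let the fingers close. It gives the time, the measured TCP pose, the force and the opening at its end, in the units of the state.
- observe(): the state, without advancing time (a new reading comes with each control period).
- imaging.read_camera(name): name is "scene" or "top" or "wrist"; returns a dict with "image" (420x560x3 uint8, red, green, blue), "fx", "fy", "cx", "cy" (pixels), "world_to_cam" (4x4, takes a point from world to camera coordinates). Camera axes: x right, y down, z forward; pixel columns grow to the right and rows downward; lengths in m; the calibration is good to about 2 mm. A picture is of the moment at which its call begins. There is no depth.
- manip.hand_in(): hands the job in, once; it reports no verdict.
The state is a dict: "t": time; "joints": joint angles; "dq": joint speeds; "effort": joint torques, N m; "tcp_pos": TCP position; "tcp_rot": TCP orientation; "ft_force": force on the tool from outside, world axes, zero at the start; "ft_torque": the same for the moment, N m; "grip_width": finger opening in m.
Only numpy, scipy, OpenCV 4.12 (cv2) and the standard library are available. Lean on these libraries where they do the work, as an engineer would, in place of code of your own. Each camera call takes 0.05 s, during which the arm holds its last target. There are 200 camera calls.

TASK

Lay the stepped ceramic spacer flat on the gauge carriage, centred between the jaws with its long sides facing them, and let go. With the carriage still out in its loading position, push the thumb tab to slide the jaw shut until the spacer is pinched between jaw and anvil, and hold a light gauging pressure there for half a second (about 8 N, never as much as 20 N, the ceramic is brittle). Then, leaving the jaw closed on the spacer, push the carriage by its lug towards the reader dock until the detent snaps and it is fully home; leave the other two spacers where they are.

Things in the scene. Friction and masses are not known exactly. Their poses are not given: they have to be found in the camera images.
- stepped_spacer: The part to gauge: white ceramic block with a milled step, about 100 g. Foot 44 (own x) x 30 (own y) x 14 mm; on it a ridge 44 x 16 x 12 mm, flush with the foot's -y side: 26 mm tall in all. Origin: centre of the underside, z up. Lies flat on a 2 mm mat in a row with two other spacers, place and yaw vary. Gripped by its ends it is 44 mm wide; the jaws measure its 30 mm width.
- gauge_base: Fixed aluminium base of the slide gauge, 225 x 250 x 12 mm, with two rails; yaw varies. Its x, y are the axes of the whole gauge: the jaw closes along +x, the carriage slides along -y to a grey reader dock at the -y end (100 x 22 mm, top 58 mm above the table). Origin: middle of the base, at table height.
- bed_centre (a point): Centre of the flat top of the steel carriage (190 in x, 90 mm in y, 34 mm above the table), on the jaws' line; gauge axes; moves with the carriage. Lay the spacer here. At its +x side stands the anvil, a block whose flat face (20 wide, 30 mm high) looks to -x; a screw holds it firmly anywhere from 20 to 36 mm in +x of this point: where it is today is not given.
- jaw: Sliding jaw on the carriage, facing the anvil, flat face 20 wide, 30 mm high, looking to +x. Origin: lower edge of the face, mid-width, at bed height; gauge axes. Starts 28 to 40 mm in -x of bed_centre; slides towards +x up to 60 mm from its farthest back place, with about 2 N friction, and stays where it is left.
- tab_back (a point): Centre of the back (-x) face of the thumb tab, an upright dark plate 32 mm wide (y), 8 mm thick, 5 to 39 mm above the bed; this point is 22 mm above the bed, 52 mm behind the jaw's face. Pushed to +x it drives the jaw through a 4 N/mm spring, sinking up to 6 mm, then rigid. Pressure on the spacer = push on the tab less the jaw's 2 N friction.
- carriage (a joint): Travel of the carriage along the base's -y, m: 0 at the loading end, 0.060 fully home at the dock (end stop). It drags with about 2 N; at about 0.048 a spring detent starts to resist (about 4 N more), beyond 0.054 it snaps behind the cam and draws the carriage home.
- lug_face (a point): Centre of the outer face (looking to +y) of the push lug, an upright dark steel block on the carriage 40 mm wide (x), 10 mm thick (y), 40 mm high above the bed; this point is 20 mm above the bed, at 65 mm in +x and 45 mm in +y of bed_centre. Push it towards -y.
- plain_spacer: Bystander, white ceramic block 44 x 30 x 20 mm without a step, on the mat. Origin: underside centre.
- round_spacer: Bystander, white ceramic disc, diameter 38 mm, 18 mm high, on the mat. Origin: underside centre.

How it is judged:
By the outcome, as a careful person would: the job done as asked, in the order asked, and still so for the second after the job is handed in, with the robot touching nothing.
It also fails if it takes over 54 s, if anything falls off the work surface, if the arm or the gripper's body presses on something with over 40 N, if the wrist force passes 120 N, or if a joint passes its speed limit or range.

## Working session

There is one attempt and no reset: what is moved stays moved. The work goes in short steps, Python scripts to look and compute and a shell command to move; the robot and the scene stay as the last step left them, time stands still between calls to the robot, and variables do not carry over. Pictures are saved under pics/ and viewed, about 8 in all and at most 12, crops included, and the job is handed in when it is done.

```bash
mkdir -p pics; cat > h.py <<'E'
import numpy as np,cv2
from bench import observe,imaging,manip
def snap(cam,name):
    d=imaging.read_camera(cam); np.savez('pics/'+name+'.npz',**d); cv2.imwrite('pics/'+name+'.png',d['image'][:,:,::-1]); return d
def load(name): return dict(np.load('pics/'+name+'.npz'))
def back(d,u,v,z):
    M=d['world_to_cam'];R,t=M[:3,:3],M[:3,3];c=-R.T@t
    r=R.T@np.array([(u-d['cx'])/d['fx'],(v-d['cy'])/d['fy'],1]); return c+r*(z-c[2])/r[2]
def proj(d,p):
    q=d['world_to_cam'][:3]@np.append(p,1); return np.array([d['fx']*q[0]/q[2]+d['cx'],d['fy']*q[1]/q[2]+d['cy']])
def crop(name,out,x0,y0,w,h,k):
    im=cv2.imread('pics/'+name+'.png')[y0:y0+h,x0:x0+w]; cv2.imwrite('pics/'+out+'.png',cv2.resize(im,None,fx=k,fy=k,interpolation=cv2.INTER_CUBIC))
E
python3 - <<'E'
from h import *
a=snap('top','top0');b=snap('scene','sc0')
for d in(a,b):print(d['fx'],d['cx'],d['cy'],d['world_to_cam'].round(3).tolist())
im=np.hstack([a['image'],b['image']]);cv2.imwrite('pics/both.png',cv2.resize(a['image'][:,:,::-1],(800,600),interpolation=cv2.INTER_CUBIC))
print(observe())
E
```

```text
387.40042008821644 283.7054320929592 210.01499783705273 [[0.008, -1.0, -0.015, 0.087], [-0.983, -0.005, -0.184, 0.557], [0.184, 0.016, -0.983, 0.631], [0.0, 0.0, 0.0, 1.0]]
411.0498027612466 282.4202087962078 201.2696648188884 [[-0.717, 0.697, 0.008, 0.341], [0.572, 0.595, -0.565, -0.326], [-0.398, -0.401, -0.825, 0.986], [0.0, 0.0, 0.0, 1.0]]
{'t': 0.1, 'joints': array([ 1.12690431e+00,  8.78926462e-02,  1.37209696e+00, -1.71001364e-05,
        1.68359838e+00, -1.03093301e-01]), 'dq': array([-0.00014854, -0.00020987, -0.00535379, -0.00109109, -0.00076871,
        0.00063752]), 'effort': array([ 2.78187268e-03, -3.53012788e+01, -3.14219606e+01,  4.87240618e-05,
        7.89996644e-03, -1.67860230e-05]), 'tcp_pos': array([0.18364685, 0.51796407, 0.23025298]), 'tcp_rot': array([-2.61285066e-04,  1.69576793e-01,  9.85516472e-01, -9.62882636e-04]), 'ft_force': array([-0.22377893, -0.08167381, -0.5178547 ]), 'ft_torque': array([0.0443893 , 0.01548038, 0.03523637]), 'grip_width': 0.08511344875855181}
```

View pics/both.png

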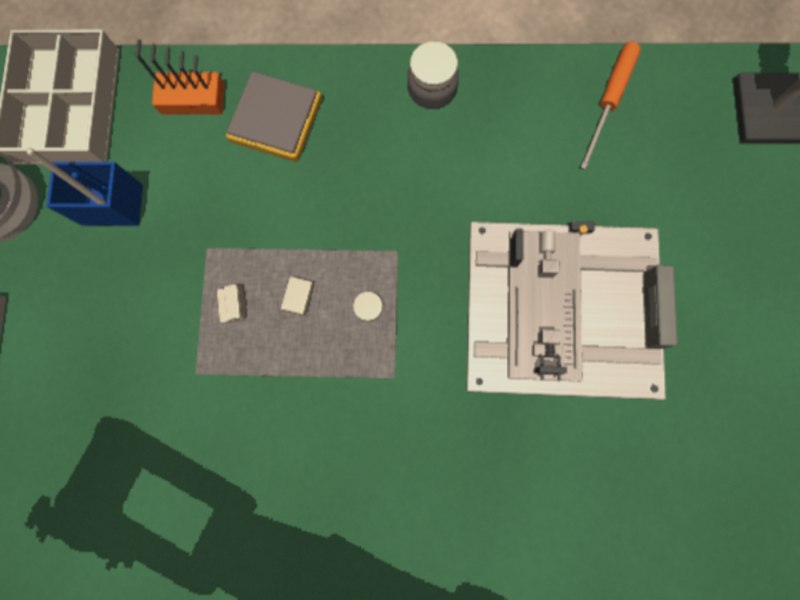

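View pics/sc0.png

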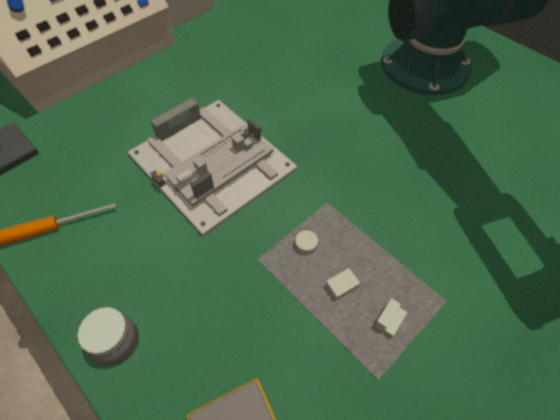

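```bash
python3 - <<'E'
from h import *
crop('top0','g',322,148,160,136,5)
a=cv2.imread('pics/top0.png')[190:235,140:185];b=cv2.imread('pics/sc0.png')[290:340,370:415]
k=8
A=cv2.resize(a,(360,360),interpolation=cv2.INTER_CUBIC);B=cv2.resize(b,(360,400),interpolation=cv2.INTER_CUBIC)
o=np.zeros((400,740,3),np.uint8);o[:360,:360]=A;o[:,380:]=B;cv2.imwrite('pics/s.png',o)
E
```

```text
(no output)
```

View pics/g.png

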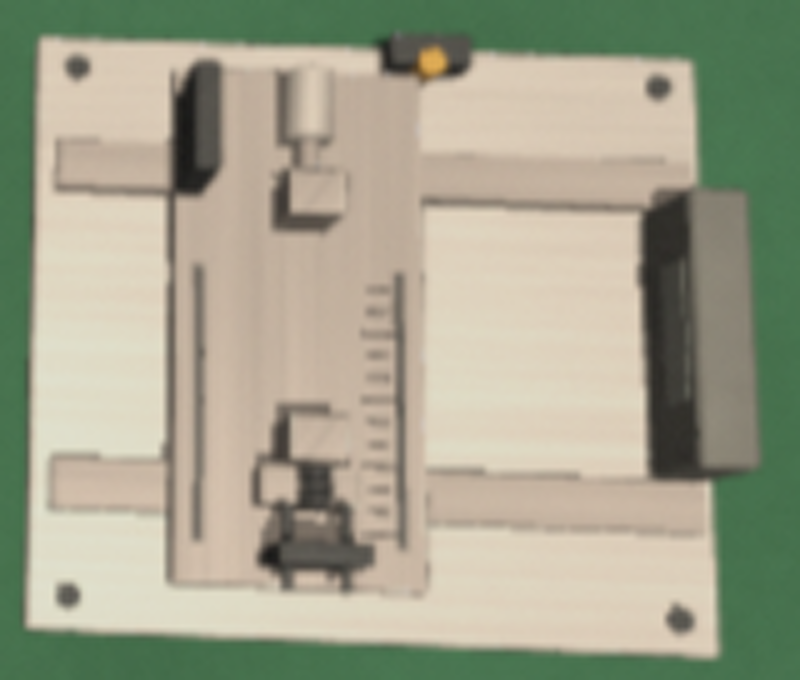

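View pics/s.png

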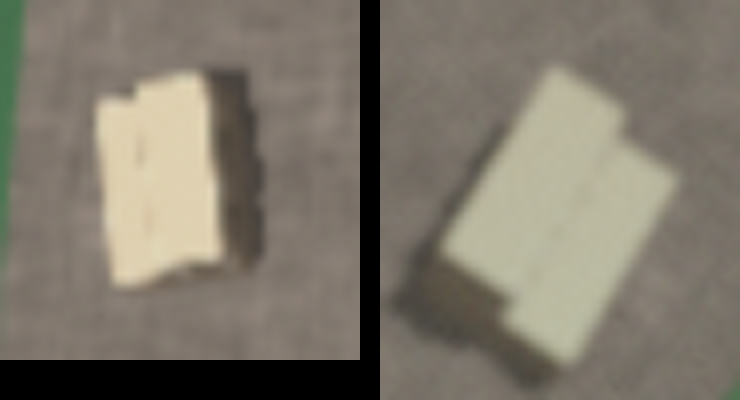

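```bash
cat > fit.py <<'E'
from h import *
from scipy.optimize import least_squares
def fit(obs,x0):
    # obs: (cam dict, local xyz, uv)
    def W(p,l): c,s=np.cos(p[2]),np.sin(p[2]); return np.array([p[0]+c*l[0]-s*l[1],p[1]+s*l[0]+c*l[1],l[2]])
    f=lambda p:np.concatenate([proj(d,W(p,l))-uv for d,l,uv in obs])
    r=least_squares(f,x0); return r.x,np.abs(r.fun).max()
E
python3 - <<'E'
from fit import *
t=load('top0');s=load('sc0')
S=lambda u,v:(140+u/8,190+v/8)
C=lambda u,v:(370+u/8,290+v/8)
G=lambda u,v:np.array((322+u/5,148+v/5))
ot=[(t,(.022,.001,.028),S(136,85)),(t,(.022,-.015,.028),S(205,72)),(t,(-.022,-.015,.028),S(222,262)),(t,(.022,.015,.016),S(97,98)),(t,(-.022,.015,.016),S(113,287))]
cand=[(60,250),(175,65),(247,110),(130,300)]
# scene: ridge -y edge far corner assignment: try yaw fit w/ projection
p,e=fit(ot,[.4,.2,0]);print('top',p,e)
c,sn=np.cos(p[2]),np.sin(p[2])
for l in[(.022,-.015,.028),(-.022,-.015,.028),(.022,.001,.028),(-.022,.001,.028),(.022,.015,.016),(-.022,.015,.016)]:
    q=proj(s,(p[0]+c*l[0]-sn*l[1],p[1]+sn*l[0]+c*l[1],l[2]));print(l,((q-[370,290])*8).round())
g,e=fit([(t,(a*.1125,b*.125,.012),G(*uv)) for a,b,uv in[(1,1,(40,38)),(1,-1,(692,62)),(-1,-1,(718,657)),(-1,1,(25,628))]],[.4,-.2,0]);print('base',g,np.degrees(g[2]),e)
b,e=fit([(t,(a*.095,b*.045,.034),G(*uv)) for a,b,uv in[(1,1,(175,70)),(1,-1,(420,75)),(-1,-1,(427,592)),(-1,1,(168,582))]],[.4,-.2,0]);print('bed',b,np.degrees(b[2]),e)
c,sn=np.cos(g[2]),np.sin(g[2])
def loc(u,v,z):
    P=back(t,*G(u,v),z)[:2]-b[:2]; return (np.array([c*P[0]+sn*P[1],-sn*P[0]+c*P[1]])*1e3).round(1)
for n,u,v,z in[('anvL',290,215,.064),('anvR',345,217,.064),('jawL',290,413,.064),('jawR',348,415,.064),('tabtopL',282,545,.073),('tabR',372,547,.073),('tabbackL',282,567,.073),('tabbackR',372,569,.073),('lugTL',190,62,.074),('lugTR',220,62,.074),('lugBR',218,165,.074)]:print(n,loc(u,v,z))
print('cam',(-t['world_to_cam'][:3,:3].T@t['world_to_cam'][:3,3]).round(3))
E
```

```text
top [0.55662741 0.32064586 0.14957588] 0.5070035002222539
(0.022, -0.015, 0.028) [ 57. 230.]
(-0.022, -0.015, 0.028) [173.  50.]
(0.022, 0.001, 0.028) [134. 283.]
(-0.022, 0.001, 0.028) [248.  99.]
(0.022, 0.015, 0.016) [186. 349.]
(-0.022, 0.015, 0.016) [298. 165.]
base [ 0.5549837  -0.1157841  -0.03537806] -2.027013600571841 0.7081474976403115
bed [ 0.55623264 -0.08484894 -0.03645012] -2.0884382313777667 0.8784367941313178
anvL [32.5  9.4]
anvR [32.6 -9.7]
jawL [-37.    9.5]
jawR [-36.9 -10.2]
tabtopL [-82.7  14.4]
tabR [-82.1 -15.4]
tabbackL [-90.   14.4]
tabbackR [-89.4 -15.4]
lugTL [83.5 46.2]
lugTR [83.9 35.8]
lugBR [46.8 36.3]
cam [0.431 0.08  0.723]
```

```bash
python3 -m pendant '[[[30,-16,0],[0,0,-0.09]],[[60,-32,0],[0,0,-0.18]],[[90,-48,-10],[0,0,-0.27]],[[120,-64,-20],[0,0,-0.36]],[[150,-80,-20],[0,0,-0.45]]]' 75
python3 -m pendant '[[[30,-16,0],[0,0,-0.09]],[[60,-32,0],[0,0,-0.18]],[[90,-48,-10],[0,0,-0.27]],[[120,-64,-20],[0,0,-0.36]],[[150,-80,-20],[0,0,-0.45]]]'
python3 -m pendant '[[[30,-16,-10],[0,0,-0.09]],[[60,-32,-20],[0,0,-0.179]],[[73,-37,-30],[0,0,-0.179]],[[73,-37,-40],[0,0,-0.179]],[[73,-37,-40],[0,0,-0.179]]]'
python3 - <<'E'
from h import *
d=snap('wrist','w1');snap('top','top1');crop('w1','w1b',0,0,560,420,1.42);print(observe()['tcp_pos'],d['world_to_cam'].round(3).tolist(),d['fx'])
E
```

```text
t: 0.52
tcp_pos: [0.3341, 0.4366, 0.2084]
tcp_rot: [-0.001, 0.387, 0.922, -0.002]
ft_force: [-1.2, 0.3, -0.9]
grip_width: 0.0747
t: 0.93
tcp_pos: [0.484, 0.3566, 0.1882]
tcp_rot: [-0.001, 0.583, 0.812, -0.002]
ft_force: [0.2, 0.3, -1.0]
grip_width: 0.0753
t: 1.35
tcp_pos: [0.5553, 0.3205, 0.1472]
tcp_rot: [-0.002, 0.652, 0.758, -0.003]
ft_force: [-0.1, -0.0, 0.2]
grip_width: 0.0753
[0.5552528  0.32208935 0.15038097] [[0.989, 0.151, -0.008, -0.595], [0.145, -0.934, 0.327, 0.204], [0.042, -0.325, -0.945, 0.381], [0.0, 0.0, 0.0, 1.0]] 308.9432089240364
```

View pics/w1b.png

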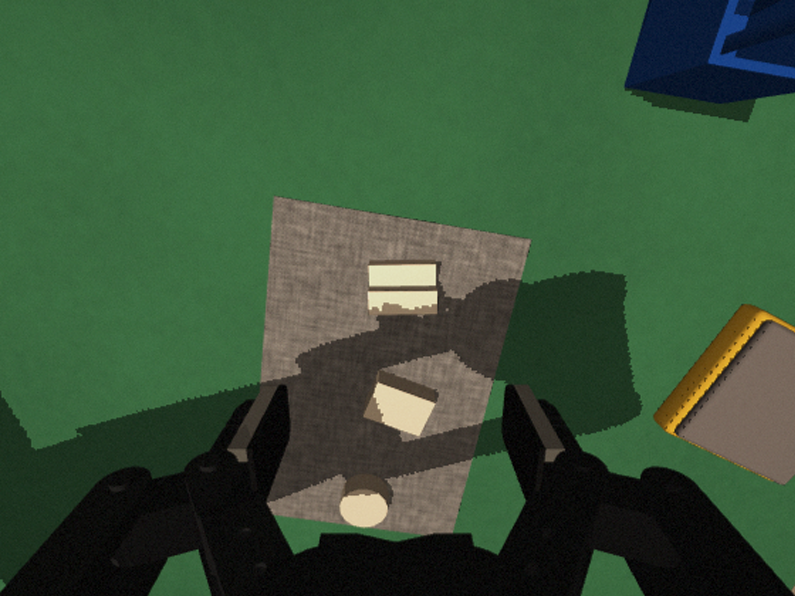

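```bash
python3 - <<'E'
from fit import *
d=load('w1')
k=1.42
o=[(d,l,(u/k,v/k)) for l,u,v in[((-.022,.015,.016),369,264.5),((.022,.015,.016),437,264),((-.022,.001,.028),368,291),((.022,.001,.028),438,291)]]
p,e=fit(o,[.55,.32,.15]);print(p,e)
s=observe();w,x,y,z=s['tcp_rot'];print(np.degrees(np.arctan2(y*y-x*x,2*x*y)),np.degrees(p[2]),s['tcp_pos'])
c,sn=np.cos(p[2]),np.sin(p[2]);print('grip target',p[:2]+np.array([sn,-c])*.003)
E
```

```text
[0.55794568 0.32249989 0.15649622] 0.3783799036315827
8.760341086469492 8.966572825588726 [0.5552528  0.32208935 0.15038097]
grip target [0.55841325 0.31953655]
```

```bash
python3 -m pendant '[[[2,-3,-30],[0,0,0]],[[2,-3,-65],[0,0,0]],[[2,-3,-100],[0,0,0]],[[2,-3,-125],[0,0,0]],[[2,-3,-136],[0,0,0]]]' 
python3 -m pendant '[[[0,0,-6],[0,0,0]],[[0,0,-9],[0,0,0]],[[0,0,-9],[0,0,0]]]' 
python3 -m pendant '[[[0,0,0],[0,0,0]],[[0,0,0],[0,0,0]],[[0,0,0],[0,0,0]],[[0,0,0],[0,0,0]],[[0,0,0],[0,0,0]]]' 38 30
python3 -m pendant '[[[0,0,0],[0,0,0]],[[0,0,0],[0,0,0]],[[0,0,0],[0,0,0]]]'
```

```text
t: 1.87
tcp_pos: [0.5551, 0.3187, 0.0116]
tcp_rot: [-0.002, 0.651, 0.759, -0.003]
ft_force: [-0.6, -0.3, -0.4]
grip_width: 0.0749
t: 2.12
tcp_pos: [0.5595, 0.3194, 0.0081]
tcp_rot: [0.001, 0.651, 0.759, 0.001]
ft_force: [0.0, 0.8, -0.5]
grip_width: 0.075
t: 2.53
tcp_pos: [0.5601, 0.319, 0.0086]
tcp_rot: [0.001, 0.652, 0.758, 0.002]
ft_force: [-0.7, 0.5, 5.1]
grip_width: 0.0434
t: 2.78
tcp_pos: [0.5602, 0.319, 0.0086]
tcp_rot: [0.001, 0.652, 0.758, 0.002]
ft_force: [-0.4, 0.1, 6.1]
grip_width: 0.0434
```

```bash
python3 -m pendant '[[[0,0,10],[0,0,0]],[[0,0,35],[0,0,0]],[[0,0,70],[0,0,0]],[[0,0,105],[0,0,0]],[[0,-20,125],[0,0,0.05]]]' 
python3 -m pendant '[[[0,-36,0],[0,0,0.1]],[[0,-72,0],[0,0,0.2]],[[0,-108,0],[0,0,0.3]],[[0,-144,0],[0,0,0.4]],[[0,-180,0],[0,0,0.5]]]' 
python3 -m pendant '[[[0,-36,0],[0,0,0.1]],[[0,-72,0],[0,0,0.2]],[[0,-108,0],[0,0,0.3]],[[0,-144,0],[0,0,0.4]],[[0,-180,0],[0,0,0.5]]]' 
python3 -m pendant '[[[0,-16,0],[0,0,0.1]],[[0,-24,0],[0,0,0.2]],[[0,-24,0],[0,0,0.3]],[[0,-24,0],[0,0,0.335]],[[0,-24,0],[0,0,0.335]]]' 
python3 -m pendant '[[[0,0,0],[0,0,0]],[[0,0,0],[0,0,0]],[[0,0,0],[0,0,0]]]'
python3 - <<'E'
from h import *
s=observe();w,x,y,z=s['tcp_rot'];print(np.degrees(np.arctan2(y*y-x*x,2*x*y)),s['tcp_pos'],s['tcp_rot'],s['grip_width'])
snap('wrist','w2');crop('w2','w2b',0,0,560,420,1.42)
E
```

```text
t: 3.2
tcp_pos: [0.5597, 0.3016, 0.1361]
tcp_rot: [0.001, 0.631, 0.776, 0.003]
ft_force: [0.9, 0.1, -0.2]
grip_width: 0.043
t: 3.62
tcp_pos: [0.5582, 0.1167, 0.1315]
tcp_rot: [-0.0, 0.419, 0.908, -0.0]
ft_force: [-0.1, 0.2, -0.9]
grip_width: 0.0434
t: 4.03
tcp_pos: [0.5582, -0.0633, 0.1316]
tcp_rot: [-0.0, 0.181, 0.983, 0.0]
ft_force: [0.8, -0.7, -0.6]
grip_width: 0.0435
t: 4.45
tcp_pos: [0.5585, -0.0861, 0.1313]
tcp_rot: [-0.0, 0.018, 1.0, 0.0]
ft_force: [-0.3, 0.6, -1.5]
grip_width: 0.0431
t: 4.7
tcp_pos: [0.5588, -0.0854, 0.1314]
tcp_rot: [-0.0, 0.018, 1.0, 0.0]
ft_force: [-0.3, -0.4, -0.4]
grip_width: 0.0433
87.99444958432223 [ 0.55876462 -0.08537804  0.1313702 ] [-7.29245613e-05  1.75008355e-02  9.99846845e-01  4.89534446e-05] 0.04332083313930118
```

View pics/w2b.png

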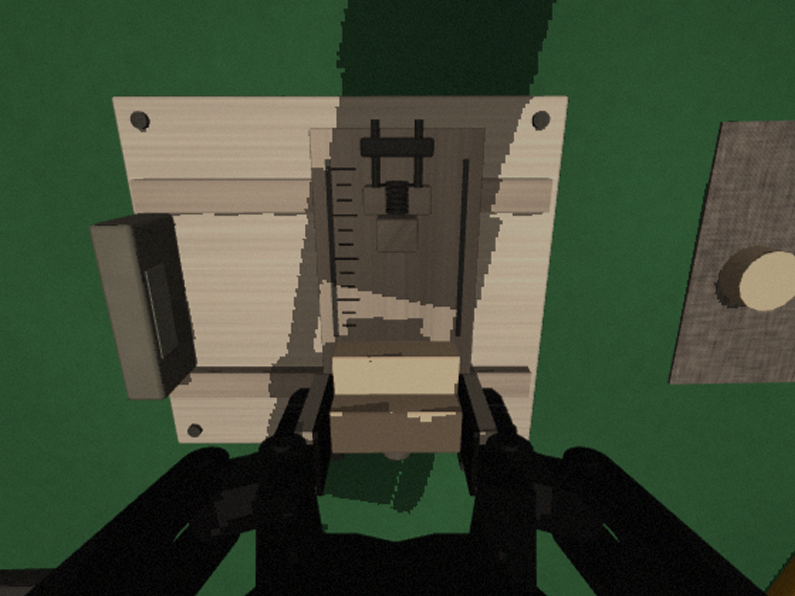

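```bash
python3 - <<'E'
from h import *
d=load('w2');k=1.42;s=observe();T=s['tcp_pos'][:2]
c,sn=np.cos(-.036),np.sin(-.036)
L=lambda P,o:(np.array([c*(P-o)[0]+sn*(P-o)[1],-sn*(P-o)[0]+c*(P-o)[1]])*1e3).round(1)
B=np.array([.5562,-.0849])
for n,u,v,z in[('footL',333,357,.1388),('footR',459,357,.1388),('ridgestepL',331,411,.1508),('ridgestepR',461,411,.1508)]:print(n,L(back(d,u/k,v/k,z)[:2],T))
for n,u,v,z in[('jawL',378,250,.064),('jawR',418,251,.064),('tabL',361,139,.073),('tabR',434,139,.073),('bedTL',309,129,.034),('bedTR',485,129,.034)]:print(n,L(back(d,u/k,v/k,z)[:2],B))
print(L(T,B))
E
```

```text
footL [-19.7 -20.9]
footR [-19.7  21.7]
ridgestepL [ -6.3 -20.5]
ridgestepR [-6.4 21.3]
jawL [-37.8  -8.6]
jawR [-37.3  10.7]
tabL [-87.9 -15. ]
tabR [-87.9  16.2]
bedTL [-93.6 -44.1]
bedTR [-93.8  45.1]
[ 2.6 -0.4]
```

```bash
python3 -m pendant '[[[1,0.5,-20],[0,0,0]],[[1,1,-45],[0,0,0]],[[1,1,-65],[0,0,0]],[[1,1,-80],[0,0,0]],[[1,1,-86],[0,0,0]]]' 
python3 -m pendant '[[[0,0,-1],[0,0,0]],[[0,0,-1],[0,0,0]],[[0,0,-1],[0,0,0]]]'
python3 -m pendant '[[[0,0,-1],[0,0,0]],[[0,0,-2],[0,0,0]],[[0,0,-2],[0,0,0]]]'
```

```text
t: 5.17
tcp_pos: [0.5579, -0.0839, 0.0422]
tcp_rot: [-0.003, 0.017, 1.0, 0.001]
ft_force: [-0.5, 0.8, -1.8]
grip_width: 0.0433
t: 5.42
tcp_pos: [0.5609, -0.0848, 0.0458]
tcp_rot: [0.001, 0.017, 1.0, -0.0]
ft_force: [-0.7, 0.2, -0.2]
grip_width: 0.0432
t: 5.67
tcp_pos: [0.5602, -0.0847, 0.043]
tcp_rot: [0.001, 0.017, 1.0, -0.0]
ft_force: [0.2, 0.2, -0.8]
grip_width: 0.0432
```

```bash
python3 -m pendant '[[[0,0,-1],[0,0,0]],[[0,0,-1],[0,0,0]],[[0,0,-1],[0,0,0]]]'
python3 -m pendant '[[[0,0,-1],[0,0,0]],[[0,0,-1],[0,0,0]],[[0,0,-1],[0,0,0]]]'
python3 -m pendant '[[[0,0,-0.5],[0,0,0]],[[0,0,-0.5],[0,0,0]],[[0,0,-0.5],[0,0,0]]]'
```

```text
t: 5.92
tcp_pos: [0.5598, -0.0846, 0.0413]
tcp_rot: [-0.0, 0.017, 1.0, 0.0]
ft_force: [-0.5, 0.6, -0.5]
grip_width: 0.0431
t: 6.17
tcp_pos: [0.56, -0.0847, 0.0406]
tcp_rot: [0.0, 0.017, 1.0, -0.0]
ft_force: [-1.2, -0.1, 1.5]
grip_width: 0.0432
t: 6.42
tcp_pos: [0.5601, -0.0847, 0.0406]
tcp_rot: [0.0, 0.017, 1.0, -0.0]
ft_force: [-1.7, -0.2, 5.1]
grip_width: 0.0431
```

```bash
python3 -m pendant '[[[0,0,1],[0,0,0]],[[0,0,1],[0,0,0]],[[0,0,1],[0,0,0]],[[0,0,1],[0,0,0]],[[0,0,1],[0,0,0]]]' 70
python3 -m pendant '[[[0,0,10],[0,0,0]],[[0,0,35],[0,0,0]],[[0,0,65],[0,0,0]],[[0,0,90],[0,0,0]],[[0,0,90],[0,0,0]]]'
python3 -m pendant '[[[-20,0,0],[0,0,0]],[[-50,2,0],[0,0,0]],[[-85,3,0],[0,0,0]],[[-115,4.5,0],[0,0,0]],[[-115,4.5,0],[0,0,0]]]' 0
python3 -m pendant '[[[0,0,0],[0,0,0]],[[0,0,0],[0,0,0]],[[0,0,0],[0,0,0]],[[0,0,0],[0,0,0]]]'
python3 - <<'E'
from h import *
snap('top','top2');crop('top2','t2b',322,148,160,136,5)
E
```

```text
t: 6.83
tcp_pos: [0.5596, -0.0846, 0.0404]
tcp_rot: [-0.0, 0.017, 1.0, 0.0]
ft_force: [-0.2, -0.7, 0.3]
grip_width: 0.07
t: 7.25
tcp_pos: [0.5636, -0.0855, 0.1388]
tcp_rot: [0.006, 0.017, 1.0, -0.001]
ft_force: [1.1, 0.4, 0.7]
grip_width: 0.0701
t: 7.67
tcp_pos: [0.4395, -0.0792, 0.1296]
tcp_rot: [-0.003, 0.018, 1.0, 0.0]
ft_force: [-0.8, 0.5, 0.1]
grip_width: 0.0093
t: 8.0
tcp_pos: [0.446, -0.0803, 0.1312]
tcp_rot: [0.0, 0.017, 1.0, -0.0]
ft_force: [0.1, 0.2, -0.1]
grip_width: 0.0001
```

View pics/t2b.png

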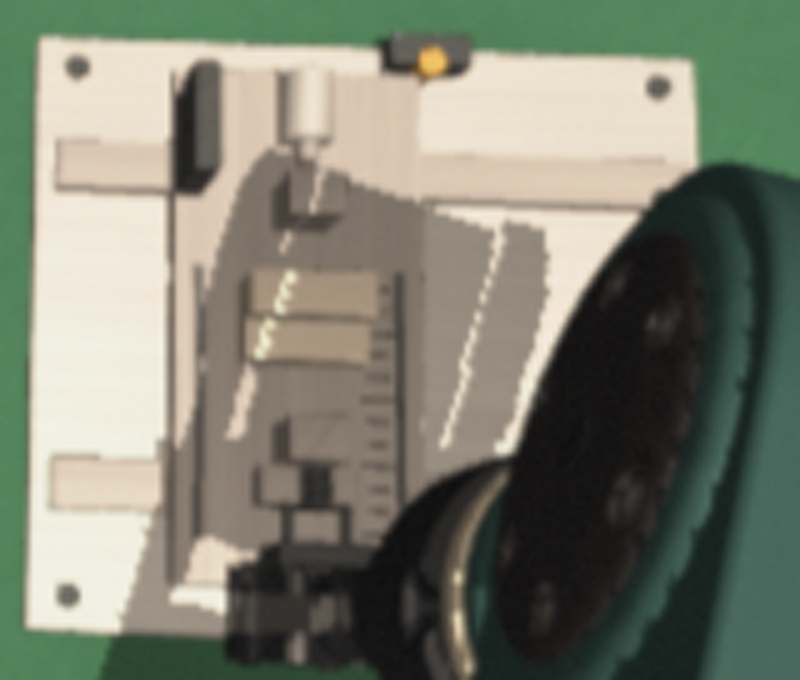

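```bash
python3 - <<'E'
from fit import *
d=load('top2');G=lambda u,v:np.array((322+u/5,148+v/5))
o=[(d,l,G(u,v)) for l,u,v in[((.022,-.015,.060),250,268),((-.022,-.015,.060),378,270),((.022,.015,.048),246,355),((-.022,.015,.048),369,361)]]
p,e=fit(o,[.556,-.085,1.53]);print(p,e,np.degrees(p[2]))
c,sn=np.cos(-.036),np.sin(-.036);P=p[:2]-[.5562,-.0849];print(c*P[0]+sn*P[1],-sn*P[0]+c*P[1])
E
```

```text
[ 0.55600096 -0.08487481  1.54578689] 0.3695230963842846 88.56706496814064
-0.00019981630137407466 1.80087410647511e-05
```

```bash
python3 -m pendant '[[[0,0,-20],[0,0,0]],[[0,0,-45],[0,0,0]],[[0,0,-70],[0,0,0]],[[0,0,-84],[0,0,0]],[[0,0,-84],[0,0,0]]]'
python3 -m pendant '[[[1,0,0],[0,0,0]],[[2,0,0],[0,0,0]],[[3,0,0],[0,0,0]],[[4,0,0],[0,0,0]],[[4,0,0],[0,0,0]]]'
python3 -m pendant '[[[1,0,0],[0,0,0]],[[2,0,0],[0,0,0]],[[3,0,0],[0,0,0]],[[4,0,0],[0,0,0]],[[4,0,0],[0,0,0]]]'
```

```text
t: 8.47
tcp_pos: [0.4424, -0.0792, 0.0429]
tcp_rot: [-0.004, 0.017, 1.0, 0.001]
ft_force: [-0.4, 1.1, 0.1]
grip_width: -0.0001
t: 8.88
tcp_pos: [0.45, -0.0804, 0.0481]
tcp_rot: [0.001, 0.017, 1.0, -0.0]
ft_force: [-0.4, 0.6, 0.3]
grip_width: 0.0002
t: 9.3
tcp_pos: [0.453, -0.0801, 0.0469]
tcp_rot: [0.0, 0.017, 1.0, 0.0]
ft_force: [-0.2, 0.1, -0.2]
grip_width: 0.0002
```

```bash
python3 -m pendant '[[[2,0,0],[0,0,0]],[[4,0,0],[0,0,0]],[[6,-0.2,0],[0,0,0]],[[8,-0.3,0],[0,0,0]],[[10,-0.4,0],[0,0,0]]]'
python3 -m pendant '[[[1.5,0,0],[0,0,0]],[[3,0,0],[0,0,0]],[[4.5,-0.2,0],[0,0,0]],[[6,-0.3,0],[0,0,0]],[[7,-0.3,0],[0,0,0]]]'
python3 -m pendant '[[[1.5,0,0],[0,0,0]],[[3,0,0],[0,0,0]],[[4.5,-0.2,0],[0,0,0]],[[6,-0.3,0],[0,0,0]],[[7,-0.3,0],[0,0,0]]]'
```

```text
t: 9.72
tcp_pos: [0.4626, -0.0804, 0.0467]
tcp_rot: [-0.001, 0.017, 1.0, 0.0]
ft_force: [-2.5, 1.2, 1.5]
grip_width: 0.0002
t: 10.13
tcp_pos: [0.4699, -0.0806, 0.0467]
tcp_rot: [-0.0, 0.017, 1.0, 0.0]
ft_force: [-1.9, 0.7, 1.1]
grip_width: 0.0002
t: 10.55
tcp_pos: [0.4769, -0.0811, 0.0467]
tcp_rot: [-0.0, 0.017, 1.0, 0.0]
ft_force: [-1.1, 1.9, 0.8]
grip_width: -0.0003
```

```bash
python3 -m pendant '[[[1.5,0,0],[0,0,0]],[[3,0,0],[0,0,0]],[[4.5,-0.2,0],[0,0,0]],[[6,-0.3,0],[0,0,0]],[[7,-0.3,0],[0,0,0]]]'
python3 -m pendant '[[[1,0,0],[0,0,0]],[[2,0,0],[0,0,0]],[[3,-0.1,0],[0,0,0]],[[4,-0.1,0],[0,0,0]],[[4,-0.1,0],[0,0,0]]]'
python3 - <<'E'
from h import *
snap('top','top3');crop('top3','t3b',322,148,160,136,5)
E
```

```text
t: 10.97
tcp_pos: [0.4839, -0.0813, 0.0467]
tcp_rot: [-0.0, 0.017, 1.0, 0.0]
ft_force: [-3.0, 2.2, 0.9]
grip_width: -0.0002
t: 11.38
tcp_pos: [0.488, -0.0816, 0.0468]
tcp_rot: [0.0, 0.017, 1.0, -0.0]
ft_force: [-1.8, 1.1, 0.4]
grip_width: 0.0
```

View pics/t3b.png

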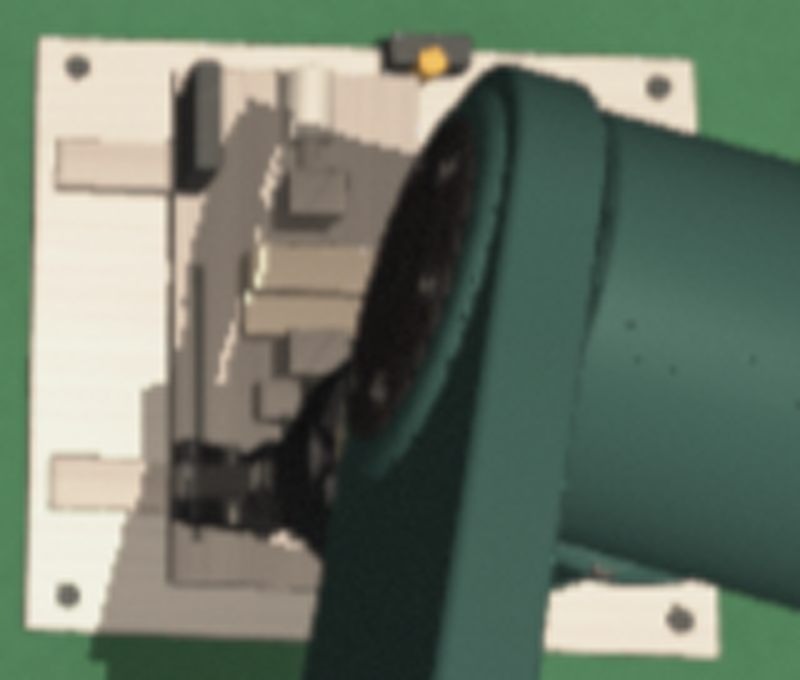

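```bash
python3 -m pendant '[[[1.5,0,0],[0,0,0]],[[3,0,0],[0,0,0]],[[4.5,-0.2,0],[0,0,0]],[[6,-0.2,0],[0,0,0]],[[6,-0.2,0],[0,0,0]]]'
python3 -m pendant '[[[0.5,0,0],[0,0,0]],[[1,0,0],[0,0,0]],[[1,0,0],[0,0,0]]]'
python3 -m pendant '[[[0.5,0,0],[0,0,0]],[[1,0,0],[0,0,0]],[[1,0,0],[0,0,0]]]'
```

```text
t: 11.85
tcp_pos: [0.4942, -0.0818, 0.0468]
tcp_rot: [0.0, 0.017, 1.0, -0.0]
ft_force: [-2.0, 1.3, 0.0]
grip_width: -0.0003
t: 12.1
tcp_pos: [0.4949, -0.0818, 0.0468]
tcp_rot: [0.0, 0.017, 1.0, -0.0]
ft_force: [-1.8, 0.3, -0.9]
grip_width: 0.0001
t: 12.35
tcp_pos: [0.4959, -0.0819, 0.0468]
tcp_rot: [0.0, 0.017, 1.0, -0.0]
ft_force: [-2.0, -0.6, -1.0]
grip_width: 0.0003
```

```bash
python3 -m pendant '[[[0.5,0,0],[0,0,0]],[[1,0,0],[0,0,0]],[[1,0,0],[0,0,0]]]'
python3 -m pendant '[[[0.5,0,0],[0,0,0]],[[1,0,0],[0,0,0]],[[1,0,0],[0,0,0]]]'
```

```text
t: 12.6
tcp_pos: [0.4969, -0.0818, 0.0468]
tcp_rot: [0.0, 0.017, 1.0, -0.0]
ft_force: [-1.7, -0.2, -1.2]
grip_width: 0.0001
t: 12.85
tcp_pos: [0.4979, -0.0819, 0.0468]
tcp_rot: [0.0, 0.017, 1.0, -0.0]
ft_force: [-2.4, -0.8, -1.0]
grip_width: 0.0002
```

```bash
python3 -m pendant '[[[0.5,0,0],[0,0,0]],[[1,0,0],[0,0,0]],[[1,0,0],[0,0,0]]]'
python3 -m pendant '[[[0.5,0,0],[0,0,0]],[[0.8,0,0],[0,0,0]],[[0.8,0,0],[0,0,0]]]'
```

```text
t: 13.1
tcp_pos: [0.4987, -0.0819, 0.0469]
tcp_rot: [-0.0, 0.017, 1.0, -0.0]
ft_force: [-2.3, -0.3, -0.6]
grip_width: 0.0001
t: 13.35
tcp_pos: [0.4992, -0.0819, 0.0468]
tcp_rot: [-0.001, 0.017, 1.0, -0.0]
ft_force: [-4.1, -2.0, -0.0]
grip_width: 0.0001
```

```bash
python3 -m pendant '[[[0.4,0,0],[0,0,0]],[[0.8,0,0],[0,0,0]],[[0.8,0,0],[0,0,0]],[[0.8,0,0],[0,0,0]]]'
```

```text
t: 13.68
tcp_pos: [0.4995, -0.0819, 0.0468]
tcp_rot: [-0.001, 0.017, 1.0, -0.0]
ft_force: [-6.1, -1.7, 1.7]
grip_width: 0.0002
```

```bash
python3 -m pendant '[[[0.4,0,0],[0,0,0]],[[0.8,0,0],[0,0,0]],[[0.8,0,0],[0,0,0]],[[0.8,0,0],[0,0,0]]]'
```

```text
t: 14.02
tcp_pos: [0.4999, -0.0819, 0.0468]
tcp_rot: [-0.002, 0.017, 1.0, -0.0]
ft_force: [-7.4, -1.9, 2.2]
grip_width: 0.0001
```

```bash
python3 -m pendant '[[[0.5,0,0],[0,0,0]],[[1,0,0],[0,0,0]],[[1,0,0],[0,0,0]],[[1,0,0],[0,0,0]]]'; python3 -m pendant '[[[0,0,0],[0,0,0]],[[0,0,0],[0,0,0]]]'
```

```text
t: 14.35
tcp_pos: [0.5003, -0.0819, 0.0468]
tcp_rot: [-0.002, 0.017, 1.0, -0.0]
ft_force: [-9.6, -1.8, 3.9]
grip_width: -0.0003
t: 14.52
tcp_pos: [0.5003, -0.0819, 0.0468]
tcp_rot: [-0.002, 0.017, 1.0, -0.0]
ft_force: [-9.2, -1.1, 3.7]
grip_width: -0.0
```

```bash
python3 -m pendant '[[[0.3,0,0],[0,0,0]],[[0.3,0,0],[0,0,0]],[[0.3,0,0],[0,0,0]],[[0.3,0,0],[0,0,0]],[[0.3,0,0],[0,0,0]]]'; python3 -m pendant '[[[0,0,0],[0,0,0]],[[0,0,0],[0,0,0]],[[0,0,0],[0,0,0]],[[0,0,0],[0,0,0]],[[0,0,0],[0,0,0]]]'
python3 - <<'E'
from h import *
snap('scene','sc3');snap('wrist','w3')
a=cv2.imread('pics/sc3.png')[95:235,120:300];b=cv2.imread('pics/w3.png')
o=np.zeros((600,780,3),np.uint8);o[:311,:400]=cv2.resize(a,(400,311),interpolation=cv2.INTER_CUBIC);o[:285,400:780]=cv2.resize(b,(380,285));o=o[:312];cv2.imwrite('pics/v3.png',o)
E
```

```text
t: 14.93
tcp_pos: [0.5004, -0.0819, 0.0468]
tcp_rot: [-0.003, 0.017, 1.0, -0.0]
ft_force: [-9.9, -1.7, 4.4]
grip_width: 0.0001
t: 15.35
tcp_pos: [0.5004, -0.0819, 0.0468]
tcp_rot: [-0.003, 0.017, 1.0, -0.0]
ft_force: [-10.3, -1.5, 4.4]
grip_width: -0.0001
```

View pics/v3.png

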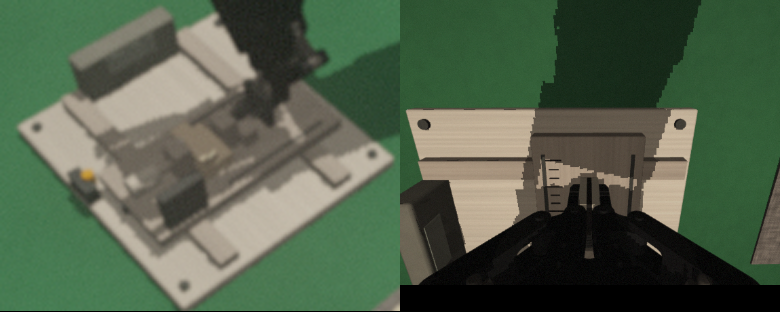

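```bash
python3 -m pendant '[[[-3,0,0],[0,0,0]],[[-8,0,0],[0,0,0]],[[-15,0.4,0],[0,0,0]],[[-15,0.4,25],[0,0,0]],[[-15,0.4,60],[0,0,0]]]'
python3 -m pendant '[[[0,0,35],[0,0,0]],[[15,10,35],[0,0,0]],[[45,25,35],[0,0,0]],[[75,40,35],[0,0,0]],[[105,55,35],[0,0,0]]]'
python3 -m pendant '[[[25,10,0],[0,0,0]],[[33,12,0],[0,0,0]],[[33,12,0],[0,0,0]],[[33,12,0],[0,0,0]]]'
python3 - <<'E'
from h import *
snap('top','top4');crop('top4','t4b',322,148,160,136,5)
E
```

```text
t: 15.87
tcp_pos: [0.4849, -0.0802, 0.1039]
tcp_rot: [-0.003, 0.017, 1.0, 0.001]
ft_force: [1.1, -0.4, 0.2]
grip_width: 0.0003
t: 16.28
tcp_pos: [0.5945, -0.0254, 0.1432]
tcp_rot: [0.002, 0.018, 1.0, 0.0]
ft_force: [0.9, 0.0, 0.7]
grip_width: 0.0001
t: 16.62
tcp_pos: [0.6253, -0.0143, 0.1417]
tcp_rot: [-0.0, 0.017, 1.0, 0.0]
ft_force: [-0.3, -0.6, -0.2]
grip_width: 0.0001
```

View pics/t4b.png

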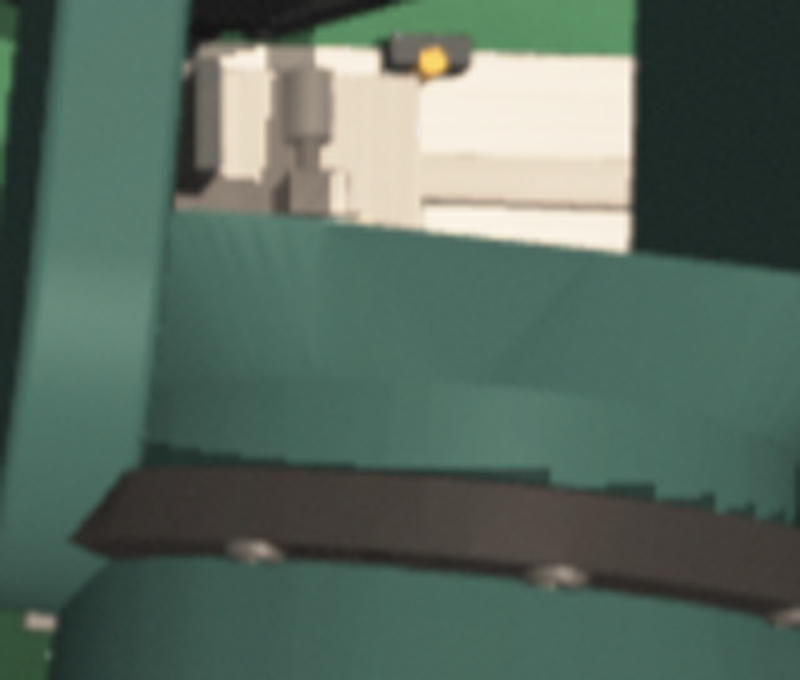

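```bash
python3 - <<'E'
from h import *
snap('scene','sc4');snap('wrist','w4')
a=cv2.imread('pics/sc4.png')[95:235,120:300];b=cv2.imread('pics/w4.png')[60:360,0:400]
o=np.zeros((300,800,3),np.uint8);o[:,:400]=cv2.resize(a,(400,300),interpolation=cv2.INTER_CUBIC);o[:,400:]=b;cv2.imwrite('pics/v4.png',np.clip(o*1.4,0,255))
E
```

```text
[ WARN:0@1.619] global loadsave.cpp:1063 imwrite_ Unsupported depth image for selected encoder is fallbacked to CV_8U.
```

View pics/v4.png

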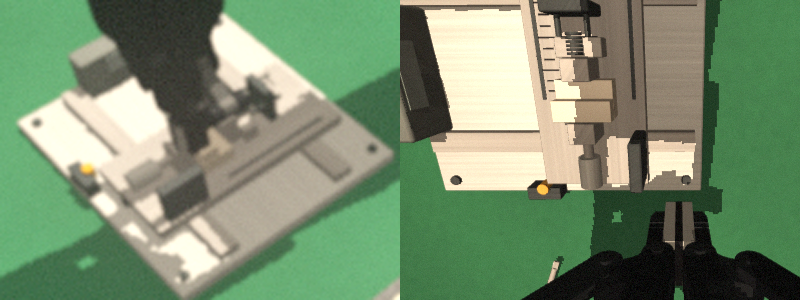

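```bash
python3 -m pendant '[[[0,0,-25],[0,0,0]],[[0,0,-55],[0,0,0]],[[0,0,-80],[0,0,0]],[[0,0,-95],[0,0,0]],[[0,0,-95],[0,0,0]]]'
python3 -m pendant '[[[0,-1,0],[0,0,0]],[[0,-3,0],[0,0,0]],[[0,-5,0],[0,0,0]],[[-0.2,-7,0],[0,0,0]],[[-0.3,-9,0],[0,0,0]]]'
python3 -m pendant '[[[0,-1.5,0],[0,0,0]],[[0,-3,0],[0,0,0]],[[-0.1,-4.5,0],[0,0,0]],[[-0.2,-6,0],[0,0,0]],[[-0.3,-7.5,0],[0,0,0]]]'
```

```text
t: 17.18
tcp_pos: [0.6214, -0.0146, 0.0422]
tcp_rot: [-0.005, 0.018, 1.0, 0.0]
ft_force: [-0.2, 0.1, -0.6]
grip_width: -0.0001
t: 17.6
tcp_pos: [0.6261, -0.0238, 0.0485]
tcp_rot: [0.001, 0.017, 1.0, -0.0]
ft_force: [0.4, -0.4, 0.1]
grip_width: -0.0001
t: 18.02
tcp_pos: [0.6251, -0.0301, 0.047]
tcp_rot: [0.0, 0.017, 1.0, 0.001]
ft_force: [0.6, 2.3, 0.1]
grip_width: 0.0001
```

```bash
python3 -m pendant '[[[0,-2,0],[0,0,0]],[[-0.1,-4,0],[0,0,0]],[[-0.2,-6,0],[0,0,0]],[[-0.3,-8,0],[0,0,0]],[[-0.4,-10,0],[0,0,0]]]'
python3 -m pendant '[[[0,-2,0],[0,0,0]],[[-0.1,-4,0],[0,0,0]],[[-0.2,-6,0],[0,0,0]],[[-0.3,-8,0],[0,0,0]],[[-0.4,-10,0],[0,0,0]]]'
python3 -m pendant '[[[0,-2,0],[0,0,0]],[[-0.1,-4,0],[0,0,0]],[[-0.2,-6,0],[0,0,0]],[[-0.3,-8,0],[0,0,0]],[[-0.4,-10,0],[0,0,0]]]'
python3 -m pendant '[[[0,-2,0],[0,0,0]],[[-0.1,-4,0],[0,0,0]],[[-0.2,-6,0],[0,0,0]],[[-0.3,-8,0],[0,0,0]],[[-0.4,-10,0],[0,0,0]]]'
python3 -m pendant '[[[0,-1.5,0],[0,0,0]],[[-0.1,-3,0],[0,0,0]],[[-0.2,-4.5,0],[0,0,0]],[[-0.2,-6,0],[0,0,0]],[[-0.2,-6,0],[0,0,0]]]'
```

```text
t: 18.43
tcp_pos: [0.6248, -0.0409, 0.047]
tcp_rot: [0.0, 0.017, 1.0, 0.0]
ft_force: [0.9, 2.6, 1.2]
grip_width: -0.0003
t: 18.85
tcp_pos: [0.6244, -0.0511, 0.047]
tcp_rot: [0.0, 0.017, 1.0, 0.0]
ft_force: [1.5, 2.0, 0.3]
grip_width: -0.0002
t: 19.27
tcp_pos: [0.6238, -0.061, 0.0468]
tcp_rot: [0.0, 0.017, 1.0, 0.0]
ft_force: [1.3, 2.7, 1.3]
grip_width: 0.0
t: 19.68
tcp_pos: [0.6235, -0.0677, 0.0469]
tcp_rot: [0.0, 0.017, 1.0, 0.003]
ft_force: [3.0, 13.7, 2.2]
grip_width: 0.0003
t: 20.1
tcp_pos: [0.6232, -0.076, 0.0468]
tcp_rot: [0.0, 0.017, 1.0, 0.001]
ft_force: [2.5, 2.6, 0.6]
grip_width: 0.0002
```

```bash
python3 -m pendant '[[[0,-1,0],[0,0,0]],[[-0.1,-2,0],[0,0,0]],[[-0.1,-2,0],[0,0,0]]]'
python3 -m pendant '[[[0,-1,0],[0,0,0]],[[-0.1,-2,0],[0,0,0]],[[-0.1,-2,0],[0,0,0]]]'
```

```text
t: 20.35
tcp_pos: [0.6229, -0.0792, 0.0467]
tcp_rot: [-0.0, 0.018, 1.0, 0.0]
ft_force: [2.2, 3.5, 0.3]
grip_width: 0.0003
t: 20.6
tcp_pos: [0.6229, -0.0792, 0.0468]
tcp_rot: [-0.0, 0.017, 1.0, 0.002]
ft_force: [0.9, 7.1, 1.4]
grip_width: -0.0002
```

```bash
python3 -m pendant '[[[0,-1,0],[0,0,0]],[[-0.1,-2,0],[0,0,0]],[[-0.1,-2,0],[0,0,0]]]'
python3 -m pendant '[[[0,-1,0],[0,0,0]],[[-0.1,-1,0],[0,0,0]],[[-0.1,-1,0],[0,0,0]]]'
```

```text
t: 20.85
tcp_pos: [0.6229, -0.0792, 0.0468]
tcp_rot: [-0.0, 0.017, 1.0, 0.003]
ft_force: [1.3, 12.1, 1.7]
grip_width: 0.0003
t: 21.1
tcp_pos: [0.6228, -0.0792, 0.0468]
tcp_rot: [-0.0, 0.017, 1.0, 0.004]
ft_force: [1.4, 13.8, 2.8]
grip_width: 0.0004
```

```bash
python3 -m pendant '[[[0,5,0],[0,0,0]],[[0,15,0],[0,0,0]],[[0,30,0],[0,0,0]],[[0,45,20],[0,0,0]],[[0,60,55],[0,0,0]]]'
python3 -m pendant '[[[0,35,30],[0,0,0]],[[0,70,50],[0,0,0]],[[0,105,50],[0,0,0]],[[0,140,50],[0,0,0]],[[0,175,50],[0,0,0]]]'
python3 -m pendant '[[[0,35,0],[0,0,0]],[[-10,70,0],[0,0,0]],[[-30,105,0],[0,0,0]],[[-50,130,0],[0,0,0]],[[-50,130,0],[0,0,0]]]'
python3 - <<'E'
from h import *
snap('top','top5');crop('top5','t5b',322,148,160,136,5)
E
```

```text
t: 21.52
tcp_pos: [0.6185, -0.0228, 0.0962]
tcp_rot: [-0.007, 0.018, 1.0, 0.0]
ft_force: [-0.3, 0.6, -0.2]
grip_width: -0.0
t: 21.93
tcp_pos: [0.6225, 0.1529, 0.1528]
tcp_rot: [0.001, 0.018, 1.0, -0.0]
ft_force: [0.8, 0.2, -0.3]
grip_width: 0.0
t: 22.35
tcp_pos: [0.5684, 0.2867, 0.1514]
tcp_rot: [-0.002, 0.014, 1.0, 0.001]
ft_force: [0.1, -0.6, -0.5]
grip_width: -0.0001
```

View pics/t5b.png

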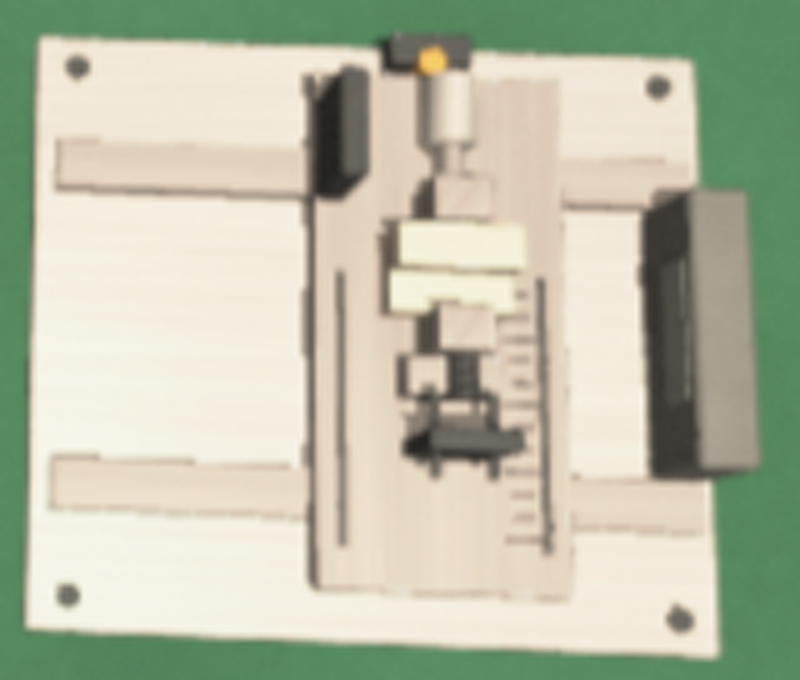

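```bash
python3 - <<'E'
from fit import *
d=load('top5');G=lambda u,v:np.array((322+u/5,148+v/5))
b,e=fit([(d,(a*.095,bb*.045,.034),G(*uv)) for a,bb,uv in[(1,1,(313,76)),(1,-1,(560,80)),(-1,-1,(571,600)),(-1,1,(315,588))]],[.55,-.14,0]);print(b,e)
P=b[:2]-[.5562,-.0849];c,s=np.cos(-.036),np.sin(-.036);print(c*P[0]+s*P[1],-s*P[0]+c*P[1])
# edge positions along row shift: template correlate top0 vs top5 using lug & dark slots
a=cv2.imread('pics/top0.png');f=cv2.imread('pics/top5.png')
for (x,y,w,h) in[(355,158,14,30),(358,198,8,62),(392,198,14,62),(376,160,16,15)]:
    r=cv2.matchTemplate(f[y-6:y+h+8,x:x+w+50],a[y:y+h,x:x+w],cv2.TM_CCOEFF_NORMED);_,m,_,l=cv2.minMaxLoc(r);i=r[l[1]]
    k=l[0];q=0.5*(i[k-1]-i[k+1])/(i[k-1]-2*i[k]+i[k+1]) if 0<k<len(i)-1 else 0
    z=.034 if w<16 and x>357 else .064
    p0=back(d,x,y,z);p1=back(d,x+k+q,y+l[1]-6,z);print(m,k+q,l[1]-6,np.hypot(*(p1-p0)[:2]))
E
```

```text
[ 0.55421475 -0.13570835 -0.03776081] 0.9798792477862719
-0.00015525635220847906 -0.050846879039961816
0.9123377203941345 28.273857 1 0.04985011996353999
0.8415471315383911 28.547188 1 0.05158757467690954
0.47384387254714966 28.931568 1 0.05211108342516883
0.7659756541252136 28.42675 2 0.04997273150998536
```

```bash
python3 -m pendant '[[[10,-35,0],[0,0,0]],[[20,-70,0],[0,0,0]],[[30,-105,0],[0,0,0]],[[40,-140,0],[0,0,0]],[[47,-175,0],[0,0,0]]]'
python3 -m pendant '[[[0,-35,0],[0,0,0]],[[0,-70,0],[0,0,0]],[[0,-105,0],[0,0,0]],[[0,-135,0],[0,0,0]],[[0,-145,0],[0,0,0]]]'
python3 -m pendant '[[[0,0,-25],[0,0,0]],[[0,0,-55],[0,0,0]],[[0,0,-85],[0,0,0]],[[0,0,-100],[0,0,0]],[[0,0,-106],[0,0,0]]]'
python3 -m pendant '[[[0,0,0],[0,0,0]],[[0,0,0],[0,0,0]],[[0,0,0],[0,0,0]]]'
```

```text
t: 22.82
tcp_pos: [0.6203, 0.1033, 0.1516]
tcp_rot: [0.0, 0.018, 1.0, -0.001]
ft_force: [0.6, 0.1, 0.6]
grip_width: -0.0003
t: 23.23
tcp_pos: [0.6192, -0.0448, 0.1516]
tcp_rot: [-0.0, 0.021, 1.0, -0.002]
ft_force: [0.5, 0.2, 0.7]
grip_width: -0.0002
t: 23.65
tcp_pos: [0.6169, -0.0389, 0.0414]
tcp_rot: [-0.004, 0.018, 1.0, 0.0]
ft_force: [-0.7, 0.1, 0.4]
grip_width: 0.0002
t: 23.9
tcp_pos: [0.6212, -0.0391, 0.048]
tcp_rot: [0.002, 0.017, 1.0, -0.0]
ft_force: [0.4, -0.5, 0.7]
grip_width: 0.0003
```

```bash
python3 -m pendant '[[[-2,-8,-2],[0,0,0]],[[-6,-18,-3],[0,0,0]],[[-6,-28,-3],[0,0,0]],[[-6,-34,-3],[0,0,0]],[[-6,-36,-3],[0,0,0]]]'
python3 -m pendant '[[[0,-1,0],[0,0,0]],[[0,-2,0],[0,0,0]],[[0,-3,0],[0,0,0]],[[0,-4,0],[0,0,0]]]'
python3 -m pendant '[[[0,-1,0],[0,0,0]],[[0,-2,0],[0,0,0]],[[0,-3,0],[0,0,0]],[[0,-3,0],[0,0,0]]]'
```

```text
t: 24.32
tcp_pos: [0.6138, -0.0768, 0.0432]
tcp_rot: [0.0, 0.018, 1.0, -0.0]
ft_force: [-0.1, 0.4, -0.4]
grip_width: 0.0002
t: 24.65
tcp_pos: [0.6138, -0.0786, 0.0428]
tcp_rot: [-0.0, 0.017, 1.0, 0.0]
ft_force: [-0.2, -0.0, 0.5]
grip_width: 0.0003
t: 24.98
tcp_pos: [0.6138, -0.0787, 0.0428]
tcp_rot: [-0.0, 0.017, 1.0, 0.003]
ft_force: [0.3, 7.5, 1.7]
grip_width: 0.0001
```

```bash
python3 -m pendant '[[[0,-1,0],[0,0,0]],[[0,-2,0],[0,0,0]],[[0,-3,0],[0,0,0]],[[0,-3,0],[0,0,0]]]'
python3 -m pendant '[[[0,-1,0],[0,0,0]],[[0,-2,0],[0,0,0]],[[0,-2,0],[0,0,0]]]'
python3 - <<'E'
from h import *
s=observe();print(s['joints'].round(3),s['effort'].round(2),s['ft_torque'].round(2),s['ft_force'].round(1))
E
```

```text
t: 25.32
tcp_pos: [0.6137, -0.0787, 0.0429]
tcp_rot: [-0.0, 0.016, 1.0, 0.005]
ft_force: [-0.0, 13.7, 2.2]
grip_width: 0.0
t: 25.57
tcp_pos: [0.6137, -0.0787, 0.0429]
tcp_rot: [-0.0, 0.016, 1.0, 0.007]
ft_force: [-0.6, 19.0, 2.8]
grip_width: 0.0002
[-0.226  0.344  1.448  0.014  1.354 -1.768] [-1.163e+01 -4.192e+01 -2.960e+01 -5.190e+00 -1.370e+00 -3.000e-02] [ 2.69  0.06 -0.02] [-0.6 19.   2.8]
```

```bash
python3 - <<'E'
from h import *
t=load('top0');s=load('sc0');w=load('w4')
def orange(d,x0,y0,x1,y1):
    im=d['image'][y0:y1,x0:x1].astype(int);m=(im[...,0]-im[...,2]>90)
    v,u=np.nonzero(m);return u.mean()+x0,v.mean()+y0,m.sum()
o=[(t,orange(t,395,150,420,170)),(s,orange(s,145,165,175,190)),(w,orange(w,125,230,170,270))]
for d,q in o:print(np.round(q,1))
A=[];
for d,q in o:
    K=np.array([[d['fx'],0,d['cx']],[0,d['fy'],d['cy']],[0,0,1]]);P=K@d['world_to_cam'][:3];A+=[q[0]*P[2]-P[0],q[1]*P[2]-P[1]]
X=np.linalg.svd(np.array(A))[2][-1];X=X[:3]/X[3];print(X,[proj(d,X).round(1) for d,_ in o])
# live wrist image and bright comp
d=snap('wrist','w5');d2=snap('scene','sc5');b=np.hstack([d['image'][:,:,::-1],d2['image'][60:240,100:340,::-1].repeat(2,0).repeat(2,1)[:420] if 0 else cv2.resize(d2['image'][60:240,100:340,::-1],(240,180))[:0].reshape(0,240,3)]) if 0 else d['image'][:,:,::-1]
cv2.imwrite('pics/v5.png',np.clip(cv2.resize(b,(784,588))*1.4,0,255).astype(np.uint8))
E
```

```text
[408. 160.  21.]
[158.8 173.1  12. ]
[142.1 249.   92. ]
[ 0.65633822 -0.13884518  0.03139975] [array([408.3, 159.9]), array([159.3, 173.3]), array([141.8, 249.6])]
```

```bash
python3 -m pendant '[[[0,-1,0],[0,0,0]],[[0,-2,0],[0,0,0]],[[0,-2.5,0],[0,0,0]],[[0,-2.5,0],[0,0,0]]]'
python3 - <<'E'
from h import *
t=load('top0');f=load('top5')
# compare knob + edge zone
def orange(d,x0,y0,x1,y1):
    im=d['image'][y0:y1,x0:x1].astype(int);m=np.clip(im[...,0]-im[...,2]-40,0,None)
    v,u=np.indices(m.shape);return (u*m).sum()/m.sum()+x0,(v*m).sum()/m.sum()+y0
print(orange(t,395,150,420,166),orange(f,395,150,420,166))
E
```

```text
t: 26.0
tcp_pos: [0.6137, -0.0787, 0.043]
tcp_rot: [-0.001, 0.015, 1.0, 0.009]
ft_force: [-0.8, 25.1, 4.7]
grip_width: -0.0
(np.float64(407.9424736337488), np.float64(160.02109300095879)) (np.float64(407.9403114186851), np.float64(159.81228373702422))
```

```bash
python3 -m pendant '[[[0,10,0],[0,0,0]],[[0,20,0],[0,0,0]],[[0,25,20],[0,0,0]],[[0,25,55],[0,0,0]],[[0,25,95],[0,0,0]]]'
python3 -m pendant '[[[-25,-22,0],[0,0,0]],[[-50,-44,0],[0,0,0]],[[-75,-66,0],[0,0,0]],[[-100,-88,0],[0,0,0]],[[-125,-110,0],[0,0,0]]]'
python3 -m pendant '[[[-12,-22,0],[0,0,0]],[[-24,-35,0],[0,0,0]],[[-24,-35,0],[0,0,0]],[[-24,-35,0],[0,0,0]],[[-24,-35,0],[0,0,0]]]'
```

```text
t: 26.42
tcp_pos: [0.6117, -0.0639, 0.1355]
tcp_rot: [-0.004, 0.017, 1.0, 0.0]
ft_force: [1.2, 0.2, -0.2]
grip_width: 0.0002
t: 26.83
tcp_pos: [0.4874, -0.1755, 0.138]
tcp_rot: [0.0, 0.017, 1.0, -0.001]
ft_force: [0.3, -0.1, 0.3]
grip_width: 0.0002
t: 27.25
tcp_pos: [0.465, -0.2092, 0.1379]
tcp_rot: [0.0, 0.017, 1.0, 0.0]
ft_force: [-0.6, 0.6, 0.0]
grip_width: 0.0004
```

Now lower beside the carriage's -y edge and feel, gently, whether the detent is holding it.

```bash
python3 -m pendant '[[[0,0,-30],[0,0,0]],[[0,0,-65],[0,0,0]],[[0,0,-95],[0,0,0]],[[0,0,-108],[0,0,0]],[[0,0,-108],[0,0,0]]]'
python3 -m pendant '[[[0,1,-2],[0,0,0]],[[0,3,-4],[0,0,0]],[[0,5,-4],[0,0,0]],[[0,6,-4],[0,0,0]],[[0,6,-4],[0,0,0]]]'
python3 -m pendant '[[[0,1,0],[0,0,0]],[[0,2,0],[0,0,0]],[[0,3,0],[0,0,0]],[[0,4,0],[0,0,0]],[[0,4,0],[0,0,0]]]'
```

```text
t: 27.67
tcp_pos: [0.4624, -0.2065, 0.0252]
tcp_rot: [-0.004, 0.016, 1.0, 0.002]
ft_force: [0.2, 1.0, -0.7]
grip_width: 0.0006
t: 28.08
tcp_pos: [0.4656, -0.2034, 0.0272]
tcp_rot: [0.001, 0.017, 1.0, -0.001]
ft_force: [0.2, -0.1, -0.4]
grip_width: -0.0001
t: 28.5
tcp_pos: [0.4647, -0.1991, 0.0259]
tcp_rot: [-0.0, 0.017, 1.0, 0.0]
ft_force: [-1.0, -0.1, -0.1]
grip_width: 0.0003
```

```bash
python3 -m pendant '[[[0,1,0],[0,0,0]],[[0,2,0],[0,0,0]],[[0,3,0],[0,0,0]],[[0,3,0],[0,0,0]]]'
python3 -m pendant '[[[0,1,0],[0,0,0]],[[0,2,0],[0,0,0]],[[0,3,0],[0,0,0]],[[0,3,0],[0,0,0]]]'
```

```text
t: 28.83
tcp_pos: [0.4647, -0.1961, 0.0258]
tcp_rot: [-0.0, 0.017, 1.0, 0.0]
ft_force: [0.6, -1.2, -0.8]
grip_width: 0.0002
t: 29.17
tcp_pos: [0.4647, -0.1931, 0.0258]
tcp_rot: [-0.0, 0.017, 1.0, 0.0]
ft_force: [0.4, 0.1, 0.1]
grip_width: -0.0003
```

```bash
python3 -m pendant '[[[0,0.5,0],[0,0,0]],[[0,1,0],[0,0,0]],[[0,1,0],[0,0,0]]]'
python3 -m pendant '[[[0,0.5,0],[0,0,0]],[[0,1,0],[0,0,0]],[[0,1,0],[0,0,0]]]'
python3 -m pendant '[[[0,0.5,0],[0,0,0]],[[0,1,0],[0,0,0]],[[0,1,0],[0,0,0]]]'
```

```text
t: 29.42
tcp_pos: [0.4647, -0.1922, 0.0258]
tcp_rot: [-0.0, 0.017, 1.0, 0.0]
ft_force: [0.5, 0.0, -0.3]
grip_width: -0.0001
t: 29.67
tcp_pos: [0.4647, -0.1913, 0.0258]
tcp_rot: [-0.0, 0.017, 1.0, 0.0]
ft_force: [-0.6, 0.1, -0.2]
grip_width: -0.0001
t: 29.92
tcp_pos: [0.4647, -0.1902, 0.0258]
tcp_rot: [0.0, 0.017, 1.0, 0.0]
ft_force: [-1.0, -0.2, -0.3]
grip_width: 0.0001
```

```bash
python3 -m pendant '[[[0,0.5,0],[0,0,0]],[[0,1,0],[0,0,0]],[[0,1,0],[0,0,0]]]'
python3 -m pendant '[[[0,0.5,0],[0,0,0]],[[0,1,0],[0,0,0]],[[0,1,0],[0,0,0]]]'
python3 -m pendant '[[[0,0.5,0],[0,0,0]],[[0,1,0],[0,0,0]],[[0,1,0],[0,0,0]]]'
```

```text
t: 30.17
tcp_pos: [0.4648, -0.1897, 0.0259]
tcp_rot: [0.0, 0.017, 1.0, -0.0]
ft_force: [1.2, -1.9, -0.2]
grip_width: 0.0003
t: 30.42
tcp_pos: [0.4648, -0.1894, 0.0259]
tcp_rot: [0.0, 0.017, 1.0, -0.001]
ft_force: [-0.6, -4.6, -1.3]
grip_width: -0.0002
t: 30.67
tcp_pos: [0.4648, -0.1891, 0.026]
tcp_rot: [0.0, 0.017, 1.0, -0.002]
ft_force: [-0.8, -7.6, -1.3]
grip_width: -0.0001
```

```bash
python3 -m pendant '[[[0,-3,0],[0,0,0]],[[0,-10,0],[0,0,0]],[[0,-12,25],[0,0,0]],[[0,-12,60],[0,0,0]],[[0,-12,100],[0,0,0]]]'
python3 -m pendant '[[[0,0,20],[0,0,0]],[[30,25,25],[0,0,0]],[[60,50,25],[0,0,0]],[[90,75,25],[0,0,0]],[[120,100,25],[0,0,0]]]'
python3 -m pendant '[[[15,35,0],[0,0,0]],[[30,60,0],[0,0,0]],[[30,70,0],[0,0,0]],[[30,70,0],[0,0,0]],[[30,70,0],[0,0,0]]]'
```

```text
t: 31.08
tcp_pos: [0.463, -0.1981, 0.1245]
tcp_rot: [-0.003, 0.017, 1.0, 0.002]
ft_force: [0.7, -0.2, 0.8]
grip_width: 0.0003
t: 31.5
tcp_pos: [0.5859, -0.098, 0.1513]
tcp_rot: [0.0, 0.018, 1.0, 0.001]
ft_force: [1.0, -0.3, -0.4]
grip_width: 0.0003
t: 31.92
tcp_pos: [0.6142, -0.0293, 0.1505]
tcp_rot: [-0.001, 0.017, 1.0, -0.0]
ft_force: [-0.3, -1.1, -0.3]
grip_width: -0.0
```

```bash
python3 -m pendant '[[[0,-8,-30],[0,0,0]],[[0,-16,-65],[0,0,0]],[[0,-20,-95],[0,0,0]],[[0,-20,-106],[0,0,0]],[[0,-20,-106],[0,0,0]]]'
python3 -m pendant '[[[0,-6,0],[0,0,0]],[[0,-12,0],[0,0,0]],[[0,-18,0],[0,0,0]],[[0,-22,0],[0,0,0]],[[0,-22,0],[0,0,0]]]'
python3 -m pendant '[[[0,-2,0],[0,0,0]],[[0,-4,0],[0,0,0]],[[0,-5,0],[0,0,0]],[[0,-5,0],[0,0,0]]]'
python3 -m pendant '[[[0,-1,0],[0,0,0]],[[0,-2,0],[0,0,0]],[[0,-3,0],[0,0,0]],[[0,-3,0],[0,0,0]]]'
```

```text
t: 32.33
tcp_pos: [0.6112, -0.0505, 0.0407]
tcp_rot: [-0.004, 0.019, 1.0, 0.001]
ft_force: [0.2, 0.0, -0.1]
grip_width: 0.0001
t: 32.75
tcp_pos: [0.6158, -0.0727, 0.0467]
tcp_rot: [0.002, 0.018, 1.0, -0.0]
ft_force: [0.9, -1.5, 0.5]
grip_width: 0.0001
t: 33.08
tcp_pos: [0.6147, -0.0764, 0.0448]
tcp_rot: [-0.0, 0.017, 1.0, 0.0]
ft_force: [-0.2, -0.1, -0.3]
grip_width: 0.0002
t: 33.42
tcp_pos: [0.6147, -0.0788, 0.0447]
tcp_rot: [-0.0, 0.017, 1.0, 0.001]
ft_force: [0.2, 1.6, 0.2]
grip_width: 0.0003
```

```bash
python3 -m pendant '[[[0,-1,0],[0,0,0]],[[0,-2,0],[0,0,0]],[[0,-3,0],[0,0,0]],[[0,-3,0],[0,0,0]]]'
python3 -m pendant '[[[0,5,0],[0,0,0]],[[0,15,0],[0,0,0]],[[0,30,0],[0,0,0]],[[0,45,20],[0,0,0]],[[0,60,55],[0,0,0]]]'
python3 -m pendant '[[[0,35,30],[0,0,0]],[[0,70,50],[0,0,0]],[[0,105,50],[0,0,0]],[[0,140,50],[0,0,0]],[[0,175,50],[0,0,0]]]'
python3 -m pendant '[[[0,35,0],[0,0,0]],[[-10,70,0],[0,0,0]],[[-30,105,0],[0,0,0]],[[-50,130,0],[0,0,0]],[[-50,130,0],[0,0,0]]]'
python3 - <<'E'
from h import *
snap('top','top6');a=cv2.imread('pics/top5.png').astype(int);b=cv2.imread('pics/top6.png').astype(int)
r=np.abs(a-b)[150:280,325:480].max(2);print('gauge diff top5/6',r.max(),(r>25).sum())
A=cv2.imread('pics/top5.png')[158:270,380:430];rr=cv2.matchTemplate(cv2.imread('pics/top6.png')[154:274,376:434],A,cv2.TM_CCOEFF_NORMED);print(cv2.minMaxLoc(rr),rr[4,2:7])
A=cv2.imread('pics/top0.png')
for n,(x,y,w,h) in dict(plain=(190,185,40,45),round=(240,195,35,40)).items():
    q=np.abs(A.astype(int)-b)[y:y+h,x:x+w].max(2);print(n,(q>60).sum())
    rr=cv2.matchTemplate(cv2.imread('pics/top6.png')[y-5:y+h+5,x-5:x+w+5],A[y:y+h,x:x+w],cv2.TM_CCOEFF_NORMED);print(cv2.minMaxLoc(rr)[1:4:2])
E
```

```text
t: 33.75
tcp_pos: [0.6147, -0.0788, 0.0448]
tcp_rot: [-0.0, 0.017, 1.0, 0.003]
ft_force: [0.7, 8.7, 1.6]
grip_width: -0.0002
t: 34.17
tcp_pos: [0.611, -0.0207, 0.0947]
tcp_rot: [-0.006, 0.018, 1.0, 0.001]
ft_force: [0.0, -0.3, -0.2]
grip_width: -0.0004
t: 34.58
tcp_pos: [0.6147, 0.1552, 0.1512]
tcp_rot: [0.001, 0.017, 1.0, 0.0]
ft_force: [0.8, -0.8, -0.4]
grip_width: 0.0
t: 35.0
tcp_pos: [0.5605, 0.2889, 0.1498]
tcp_rot: [-0.001, 0.014, 1.0, 0.001]
ft_force: [0.3, -0.7, 0.2]
grip_width: 0.0004
gauge diff top5/6 14 0
(0.30552658438682556, 0.9998652935028076, (0, 0), (4, 4)) [0.6895973 0.8832666 0.9998653 0.8787582 0.6709809]
plain 115
(0.7402960658073425, (6, 4))
round 238
(0.535132646560669, (6, 5))
```

```bash
python3 -c "
from bench import manip
print(manip.hand_in())"
```

```text
the job is handed in; nothing more can be done
None
```

I handed the job in at about 35 s. The spacer is gauged and the carriage is hard against a stop, but I could not fully confirm that stop is the home position.

- **Placing:** I laid the spacer on the bed within about 0.2 mm of bed_centre and 0.6° of the gauge axes, with its long sides facing the jaws.
- **Gauging:** I pushed the thumb tab until the spacer was pinched. I held it for about 1 s at 9–10 N on the tab, which is about 7–8 N on the ceramic; the highest reading was 10.3 N.
- **Carriage:** I pushed the lug through a resisting zone, which then gave way, to a hard stop. It did not move further at 25 N. Pushed backwards at 7.6 N it gave only about 0.6 mm, and it was back at the stop when I next touched the lug.
- **After the pushes:** The last picture viewed, taken after the first push, shows the spacer still closed between jaw and anvil. A code comparison with the final picture shows the gauge unchanged since then.

**Checks that disagreed:**
- **Travel:** The images and the tool position both give about 51 mm from the start, not 60 mm. I took the stop as home for three reasons:
  - The resistance began about 11.5 mm before it, where the detent should begin 12 mm before home.
  - It is rigid.
  - The carriage is held there.

  That would mean the carriage started about 9 mm in, which I did not verify.
- **Detent force:** The peak was about 14 N, higher than the roughly 6 N the description suggests.
- **Other two spacers:** The final check on them was weak because the arm partly blocked the view. They appeared within about 1 pixel of where they started, and nothing I did went near them.

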